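# Open the bayonet-capped specimen jar

### The job

Open the specimen jar that stands braced in the wooden nest: twist its tight cap anticlockwise (seen from above) until the arrow on the cap faces the raised mark on the jar's shoulder and the lugs come free, then lift the cap straight off. Finish while still holding the cap, level and centred, two or three centimetres above the open mouth, with the jar left standing upright in its nest. Do not lift the jar or disturb the anatomy models around it.

Things in the scene. Friction and masses are not known exactly. Their poses are not given: they have to be found in the camera images.
- cap: Round aluminium cap, 60 mm across, 30 mm tall, knurled, about 0.11 kg. Origin: centre of its underside; z up, flat top at 30 mm; x along its arrow. Top 13 mm solid, below that a skirt with two inward lugs at +x and -x. At the start its underside is 86 mm above the jar's. A sprung gasket (12 N) presses the lugs up under two ears on the neck: it turns tightly (0.3 to 0.7 N m) and stays where left.
- arrow_tip (a point): Tip of the arrow, a dark rib 4 mm high on the cap's top from middle to rim (27 mm from the axis). Starts 0.95 to 1.4 rad clockwise, seen from above, of the mark. Turned anticlockwise to within 0.35 rad of the mark, the lugs clear the ears, the gasket lifts the cap up to 2 mm and it comes straight off; over 0.4 rad past the mark they catch again. Clockwise it meets a stop.
- mark (a point): Top of the mark: a dark ridge 6 mm wide and 5 mm high on the jar's shoulder, 30 to 40 mm from the jar's axis (this point: 34.5 mm), running on down the jar's side. It does not reach the cap's skirt, which ends 6 mm higher.
- mouth (a point): Centre of the jar's mouth, at the rim of the round neck (42 mm across), 101 mm above the jar's underside. The rubber gasket ring round the mouth stands 2 mm above the rim under the cap and 4 mm when it is off.
- jar: Square white stoneware jar, 80 x 80 mm, about 0.7 kg, loose. Origin: centre of its underside; z up; x points to the mark. Flat shoulder at 75 mm, round neck above it. Stands in the nest, whose recess keeps it from turning; pulling up on a cap that is not yet free lifts the jar.
- nest: Dark wooden block, 124 x 124 x 40 mm, fixed to the table, with an 83 mm square recess 28 mm deep in which the jar stands (the jar's underside is 12 mm above the table). Origin: centre of its underside; axes parallel to the jar's.
- eye: Bystander: yellowed eyeball model on a round wooden foot, 48 mm across, 55 mm tall, loose. Origin: centre of its underside. Leave alone.
- kidney: Bystander: dark red kidney model on a wooden base, 56 x 96 mm, 55 mm tall, loose. Origin: centre of its underside. Leave alone.
- jaw: Bystander: beige jawbone model, about 75 x 85 mm, 48 mm tall, loose. Origin: middle of the arch at the table. Leave alone.
Mind the look-alikes: they are no part of the job. There is more than one size of the cap; the job needs the smallest.

How it is judged:
On the way:
1. the cap, still down on the neck, is turned until its arrow faces the mark (within 0.45 rad) (angle between the x axis of cap and the x axis of jar, either way round below 0.45 rad and z of cap in the frame of jar below 0.094 m).
At the end, for the whole second after the job is handed in: The gripper holds the cap still and level (within 0.2 rad), centred within 20 mm over the jar, its underside 8 to 59 mm above the mouth's rim and nothing but the gripper carrying it; the jar stands upright on the floor of the nest's recess; the three models are within 20 mm of where they stood (z of cap in the frame of jar between 0.109 and 0.16 m and horizontal distance between cap and jar below 0.02 m and angle between cap's own z axis and vertical below 0.2 rad and contact force between cap and the fingers above 2 N and contact force between cap and jar below 0.1 N and linear speed of cap below 0.03 m/s and angle between jar's own z axis and vertical below 0.06 rad and z of jar in the frame of nest below 0.016 m and horizontal distance between jar and nest below 0.008 m and distance of each of eye, kidney, jaw from where it was at the start of the episode below 0.02 m); the arm keeps its last pose, push and grip.
It fails at once if the jar is lifted more than 10 mm off the nest's floor or tipped by more than 0.15 rad (z of jar in the frame of nest above 0.022 m or angle between jar's own z axis and vertical above 0.15 rad).
It fails at once if one of the anatomy models is pushed more than 20 mm (distance of any of eye, kidney, jaw from where it was at the start of the episode above 0.02 m).
It also fails if it takes over 38 s, if anything falls off the work surface, if the arm or the gripper's body presses on something with over 40 N, if the wrist force passes 120 N, or if a joint passes its speed limit or range.

### The arm

A 6-joint arm with a two-finger parallel gripper is mounted at the origin on the work surface. World frame = base frame: x ahead of the robot, y to its left, z up, the work surface at z = 0. Lengths are in m, angles in rad, forces in N, time in s.
With the tool pointing down it reaches from about 0.35 to 0.975 m from the base axis. Payload 4.9 kg.
Tool frame: the origin (TCP) lies midway between the tips of the shut fingers; the grasp point (between the pads) lies 19 mm behind it; z points along the fingers, y is the direction in which the jaws open and shut (so a half turn about z gives the same grasp; the last joint's range is limited). The gripper opens to 85 mm and grips with 20 to 120 N. Pads are 22 mm wide; open, the fingers measure 114 mm over their backs; the gripper's body (76 mm by 85 mm) begins 54 mm behind the grasp point. The pads swing forward as they close: fully open they stand 13 mm farther back than shut.
Start: joints at [-1.418, 0.053, 1.613, -0, 1.476, -0.119], TCP at [0.168, -0.602, 0.231] pointing down, gripper open.
Joint ranges: [-3.01, 3.01], [-1.01, 2.22], [0.06, 2.58], [-1.02, 4.17], [0.09, 2.62], [-3.14, 3.14]. Speed limits (rad/s): [2.57, 2.57, 3.14, 3.14, 3.14, 3.14].

### API

Orientations are given as a rotation vector (axis times angle).
In Python, from station import ctrl gives the robot as it stands.
- The arm moves only by the shell command python3 -m jog 'ROWS' [FORCE]. ROWS is JSON, one flat list of numbers, 7 for each row, row after row: the opening, from 0 (shut) to 1 (fully open), then the shift along the tool's x, y, z in m, then the turn, a rotation vector about the tool's x, y, z in degrees. A call has 1 to 10 rows; each row shifts and turns the commanded pose from where the row before left it, along the tool's axes as they then stand; what a row does not reach is not made up. A row lasts 1/8 s, in which the tool goes at most 62.5 mm and 10.7 degrees, less where a joint would pass 70% of its speed; a pose out of reach is approached as far as the arm can. A call with a gripper value outside its range is refused whole. The fingers move at their own pace and stop on an object; FORCE is the grip in N (left out, the last holds). Time passes only in rows, so rows that do not move let the fingers close. It gives the time, the measured TCP pose, the force and the opening at its end, in the units of the state.
- ctrl.get_obs(): the state, without advancing time (a new reading comes with each control period).
- ctrl.get_image(name): name is "scene" or "top" or "wrist"; returns a dict with "image" (420x560x3 uint8, blue, green, red), "camera_matrix" (3x3 intrinsics, pixels), "rvec" (rotation vector, rad) and "tvec" (3), from world to camera coordinates, as OpenCV has them; the wrist camera has in their place "mount" (4x4, takes a point from camera to tool coordinates, whose origin is the TCP and whose axes are the flange's). Camera axes: x right, y down, z forward; pixel columns grow to the right and rows downward; lengths in m; the calibration is good to about 2 mm. A picture is of the moment at which its call begins: read the wrist's pose just before it. There is no depth.
- ctrl.finish_job(): hands the job in, once; it reports no verdict.
Trained networks look in a picture, given as the dict that the camera call returned (one of the last four; its "shot" number tells which), for a name from the list of things; names that differ only in an ending like _2 or _b are one class to them, and where a whole thing is asked for, a point or a joint stands for the part that bears it (a point fixed in the world has none). Each returns a list of dicts, best first, with "p" (0 to 1); they miss things now and then, are a little off and sometimes report something else, mostly with a low value. They report only what shows in the picture. A call takes as long as a camera call. They do not tell look-alikes from the thing itself.
- ctrl.boxes_of(target, picture): "box" ([centre column, centre row, width, height] in pixels, round what is visible of it).
The state is a dict: "t": time; "q": joint angles; "dq": joint speeds; "effort": joint torques, N m; "tool_pos": TCP position; "tool_rot": TCP orientation; "contact_force": force on the tool from outside, world axes, zero at the start; "wrist_torque": the same for the moment, N m; "opening": finger opening in m.
Only numpy, scipy, OpenCV 4.12 (cv2) and the standard library are available. Lean on these libraries where they do the work, as an engineer would, in place of code of your own. Each camera call takes 0.05 s, during which the arm holds its last target. There are 200 camera calls.

## Working session

There is one attempt and no reset: what is moved stays moved. The work goes in short steps, Python scripts to look and compute and a shell command to move; the robot and the scene stay as the last step left them, time stands still between calls to the robot, and variables do not carry over. Pictures are saved under pics/ and viewed, about 8 in all and at most 12, crops included, and the job is handed in when it is done.

```bash
mkdir -p pics; ls
python3 - <<'E'
from station import ctrl
import cv2,numpy as np
o=ctrl.get_obs();print({k:np.round(v,3).tolist() for k,v in o.items()})
for n in("scene","top"):
    p=ctrl.get_image(n);cv2.imwrite(f"pics/{n}0.png",p["image"])
    for t in("cap","arrow_tip","mark","jar","nest","eye","kidney","jaw"):
        print(n,t,[(np.round(b["box"]).astype(int).tolist(),round(b["p"],2)) for b in ctrl.boxes_of(t,p)][:4])
    print(p["camera_matrix"].tolist(),p["rvec"],p["tvec"])
E
```

```text
pics
{'t': 0.0, 'q': [-1.418, 0.053, 1.614, -0.0, 1.476, -0.119], 'dq': [-0.001, -0.001, -0.001, 0.001, -0.0, -0.001], 'effort': [0.001, -39.368, -37.017, -0.0, 0.007, 0.0], 'tool_pos': [0.168, -0.601, 0.23], 'tool_rot': [-3.111, -0.425, 0.0], 'contact_force': [0.288, -0.133, -0.141], 'wrist_torque': [-0.008, 0.005, 0.023], 'opening': 0.085}
scene cap [([331, 264, 39, 41], 0.94), ([272, 200, 25, 25], 0.71), ([306, 177, 30, 36], 0.7)]
scene arrow_tip [([329, 263, 39, 44], 0.91), ([271, 200, 30, 30], 0.74), ([304, 180, 33, 38], 0.7), ([276, 225, 52, 46], 0.56)]
scene mark [([273, 217, 39, 39], 0.77)]
scene jar [([273, 215, 37, 42], 0.8)]
scene nest [([273, 225, 53, 48], 0.82)]
scene eye [([337, 222, 17, 24], 0.96), ([272, 218, 38, 38], 0.44)]
scene kidney [([205, 220, 40, 46], 0.7)]
scene jaw [([273, 290, 40, 45], 0.85)]
[[461.7880312525346, 0.0, 275.192487958646], [0.0, 461.7880312525346, 201.96713712938353], [0.0, 0.0, 1.0]] [ 1.69985013  1.97544162 -0.73644519] [ 0.04041198 -0.39859081  1.53721122]
top cap [([285, 195, 30, 26], 0.88), ([256, 266, 36, 39], 0.73), ([224, 163, 38, 37], 0.71), ([270, 126, 37, 34], 0.34)]
top arrow_tip [([219, 163, 35, 36], 0.94), ([258, 268, 37, 35], 0.89), ([287, 193, 31, 33], 0.76)]
top mark [([286, 196, 43, 42], 0.64)]
top jar [([286, 196, 43, 43], 0.66)]
top nest [([285, 199, 60, 59], 0.87)]
top eye [([221, 216, 20, 20], 0.7)]
top kidney [([356, 200, 32, 43], 0.93), ([271, 126, 35, 34], 0.21)]
top jaw [([272, 125, 36, 32], 0.67)]
[[467.3374819707733, 0.0, 278.4117018433681], [0.0, 467.3374819707733, 207.69037956646002], [0.0, 0.0, 1.0]] [ 2.15160578 -2.16357137  0.15938578] [0.06555477 0.58557946 1.04312748]
```

```bash
cat > h.py <<'E'
import numpy as np,cv2
from scipy.spatial.transform import Rotation as R
from station import ctrl
def toworld(p,uv,z):
    Rm=cv2.Rodrigues(np.array(p["rvec"]))[0];c=-Rm.T@np.array(p["tvec"])
    d=Rm.T@np.linalg.inv(p["camera_matrix"])@[uv[0],uv[1],1];return c+d*(z-c[2])/d[2]
def wristpic():
    o=ctrl.get_obs();p=ctrl.get_image("wrist")
    T=np.eye(4);T[:3,:3]=R.from_rotvec(o["tool_rot"]).as_matrix();T[:3,3]=o["tool_pos"]
    E=np.linalg.inv(T@np.array(p["mount"]));p["rvec"]=cv2.Rodrigues(E[:3,:3])[0].ravel();p["tvec"]=E[:3,3]
    return o,p
def proj(p,P):
    return cv2.projectPoints(np.array(P,float).reshape(-1,3),p["rvec"],p["tvec"],p["camera_matrix"],None)[0].reshape(-1,2)
E
python3 - <<'E'
from h import *
p=ctrl.get_image("top")
for n,uv,z in(("cap",(285,195),.12),("nest",(285,199),.04),("eye",(221,216),.04),("kid",(356,200),.03),("jaw",(271,125),.03),("big1",(256,266),.04),("big2",(222,163),.04)):print(n,toworld(p,uv,z).round(3))
s=ctrl.get_image("scene")
a=cv2.resize(p["image"][90:300,190:390],None,fx=2.8,fy=2.8,interpolation=3)[:588]
b=cv2.resize(s["image"][140:320,180:360],None,fx=2.2,fy=2.2,interpolation=3)
c=np.zeros((max(a.shape[0],b.shape[0]),a.shape[1]+b.shape[1],3),np.uint8)
c[:a.shape[0],:a.shape[1]]=a;c[:b.shape[0],a.shape[1]:]=b
cv2.imwrite("pics/a.png",cv2.resize(c,None,fx=.83,fy=.83,interpolation=3))
w=ctrl.get_image("wrist");print(w["mount"],w["camera_matrix"])
E
```

```text
cap [0.602 0.049 0.12 ]
nest [0.606 0.047 0.04 ]
eye [0.567 0.195 0.04 ]
kid [ 0.605 -0.12   0.03 ]
jaw [0.787 0.079 0.03 ]
big1 [0.452 0.114 0.04 ]
big2 [0.692 0.194 0.04 ]
[[ 4.06370944e-04 -9.63472971e-01 -2.67805281e-01  6.65329513e-02]
 [ 9.99999819e-01  2.72949785e-04  5.35430554e-04 -2.35708074e-04]
 [-4.42775473e-04 -2.67805450e-01  9.63472908e-01 -1.41384768e-01]
 [ 0.00000000e+00  0.00000000e+00  0.00000000e+00  1.00000000e+00]] [[375.01045706   0.         288.85298839]
 [  0.         375.01045706 208.86847886]
 [  0.           0.           1.        ]]
```

View pics/a.png

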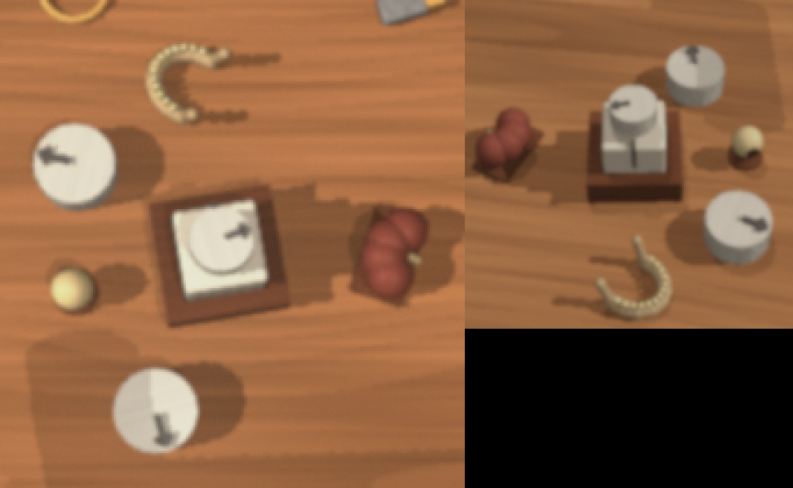

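```bash
python3 -m jog '[1,0.0424,-0.0364,0,0,0,0, 1,0.0424,-0.0364,0,0,0,0, 1,0.0424,-0.0364,0,0,0,0, 1,0.0424,-0.0364,0,0,0,0, 1,0.0424,-0.0364,0,0,0,0, 1,0.0424,-0.0364,0,0,0,0, 1,0.0424,-0.0364,0,0,0,0, 1,0.0424,-0.0364,0,0,0,0, 1,0.0424,-0.0364,0,0,0,0, 1,0.0424,-0.0364,0,0,0,0]' 100
python3 -m jog '[1,0.0424,-0.0364,0,0,0,0, 1,0.0424,-0.0364,0,0,0,0, 1,0.0424,-0.0364,0,0,0,0, 1,0.0424,-0.0364,0,0,0,0,1,0,0,0,0,0,0]'
python3 - <<'E'
from h import *
o,p=wristpic();print(np.round(o["q"],3),o["tool_pos"],o["tool_rot"])
for t in("cap","arrow_tip","mark","jar"):
    print(t,[(np.round(b["box"]).astype(int).tolist(),round(b["p"],2)) for b in ctrl.boxes_of(t,p)][:4])
cv2.imwrite("pics/w1.png",p["image"]);np.save("w1.npy",p,allow_pickle=True)
E
```

```text
t: 2.3
tool_pos: [0.4794, -0.1359, 0.2317]
tool_rot: [3.112, 0.426, 0.001]
contact_force: [-0.2, -0.7, -0.2]
opening: 0.0857
t: 2.92
tool_pos: [0.6038, 0.0512, 0.2309]
tool_rot: [-3.111, -0.433, 0.001]
contact_force: [-0.1, -1.2, -0.4]
opening: 0.0852
[-3.800e-02  9.000e-03  1.659e+00  1.000e-03  1.475e+00  1.256e+00] [0.60383017 0.05120653 0.23087201] [-3.11103663e+00 -4.32553285e-01  5.65093570e-04]
cap [([154, 40, 114, 80], 0.97), ([201, 300, 64, 94], 0.72), ([298, 198, 90, 91], 0.56)]
arrow_tip [([294, 200, 88, 94], 0.79), ([203, 300, 67, 92], 0.78), ([158, 40, 110, 78], 0.7)]
mark [([294, 184, 113, 110], 0.67)]
jar [([295, 187, 118, 113], 0.55)]
```

View pics/w1.png

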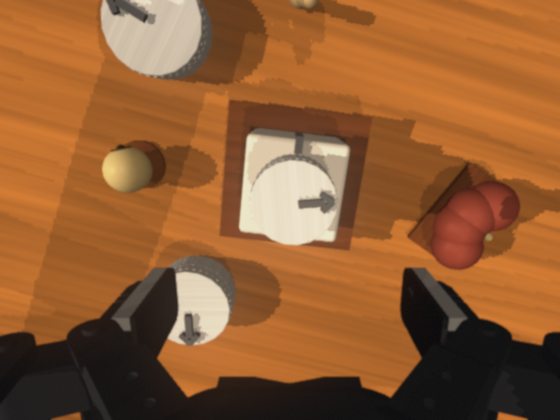

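Run:
```python
from h import *
p=np.load("w1.npy",allow_pickle=True).item()
# cap top ellipse via threshold
im=p["image"];hsv=cv2.cvtColor(im,cv2.COLOR_BGR2HSV)
m=((hsv[...,1]<60)&(hsv[...,2]>170)).astype(np.uint8);m[:,:235]=0;m[:,355:]=0
ys,xs=np.nonzero(m);print(xs.min(),xs.max(),ys.min(),ys.max())
c=toworld(p,(293,200),.128);t=toworld(p,(335.5,203),.130);k1=toworld(p,(299,134),.092);k2=toworld(p,(299,152),.092)
print("cap",c,"arrow",np.degrees(np.arctan2(*(t-c)[1::-1])),np.linalg.norm((t-c)[:2]),"mark",k1,k2,np.degrees(np.arctan2(*(k1-c)[1::-1])),np.linalg.norm((k1-c)[:2]))
cor=[(231,100),(371,116),(350,249),(220,235)]
w=np.array([toworld(p,u,.04) for u in cor]);print(w.mean(0),w)
for i in range(4):
    d=w[i]-w[i-1];print(np.degrees(np.arctan2(d[1],d[0])),np.linalg.norm(d))
```

```text
240 346 136 243
cap [0.60915638 0.05000532 0.128     ] arrow -77.28991557831431 0.028397945291893052 mark [0.64978181 0.0566954  0.092     ] [0.63713523 0.05300447 0.092     ] 9.351369291386227 0.041172596182257507
[0.60735597 0.04855772 0.04      ] [[ 0.65793389  0.11794811  0.04      ]
 [ 0.67797188 -0.00099879  0.04      ]
 [ 0.55674504 -0.02220916  0.04      ]
 [ 0.53677308  0.09949072  0.04      ]]
8.66172415423009 0.12255862315289048
-80.43764057728825 0.12062290877464915
-170.07574095144497 0.12306837610333014
99.3196432661204 0.12332777778283857
```

```bash
python3 -m jog '[1,0.0034,0.0027,0.03,0,0,0, 1,0,0,0.03,0,0,0, 1,0,0,0.03,0,0,0, 1,0,0,0.025,0,0,0, 1,0,0,0.015,0,0,0, 1,0,0,0.007,0,0,0, 1,0,0,0,0,0,0]' 30
python3 -m jog '[0.5,0,0,0,0,0,0, 0.3,0,0,0,0,0,0, 0.3,0,0,0,0,0,0, 0.3,0,0,0,0,0,0, 0.3,0,0,0,0,0,0]' 30
python3 - <<'E'
from h import *
o,p=wristpic();print(np.round(o["q"],3),o["wrist_torque"])
cv2.imwrite("pics/w2.png",p["image"])
E
```

```text
t: 4.05
tool_pos: [0.6069, 0.0462, 0.0946]
tool_rot: [3.113, 0.425, 0.001]
contact_force: [-0.2, 0.6, 0.4]
opening: 0.0857
t: 4.68
tool_pos: [0.6075, 0.0475, 0.0959]
tool_rot: [-3.111, -0.426, -0.003]
contact_force: [-2.1, 4.4, 5.8]
opening: 0.0589
[-0.045  0.134  1.762  0.002  1.244  1.253] [ 0.79815727  0.32430226 -0.02165845]
```

View pics/w2.png

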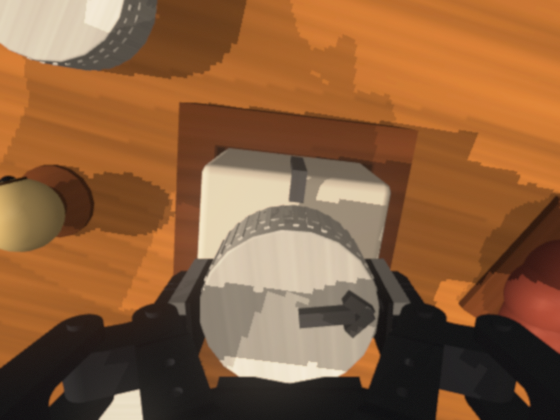

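```bash
python3 -m jog '[0.3,0,0,0,0,0,0, 0.3,0,0,0,0,0,0, 0.3,0,0,0,0,0,-5, 0.3,0,0,0,0,0,-8, 0.3,0,0,0,0,0,-8,0.3,0,0,0,0,0,-8,0.3,0,0,0,0,0,-8]' 100
python3 - <<'E'
from h import *
o,p=wristpic();print(np.round(o["q"],3),o["wrist_torque"])
cv2.imwrite("pics/w3.png",p["image"])
E
```

```text
t: 5.6
tool_pos: [0.6088, 0.0472, 0.0961]
tool_rot: [2.812, 1.397, 0.008]
contact_force: [1.6, 3.3, 3.0]
opening: 0.0578
[-4.500e-02  1.340e-01  1.761e+00  1.000e-03  1.241e+00  6.030e-01] [ 0.57891801 -0.47442129 -0.16595833]
```

View pics/w3.png

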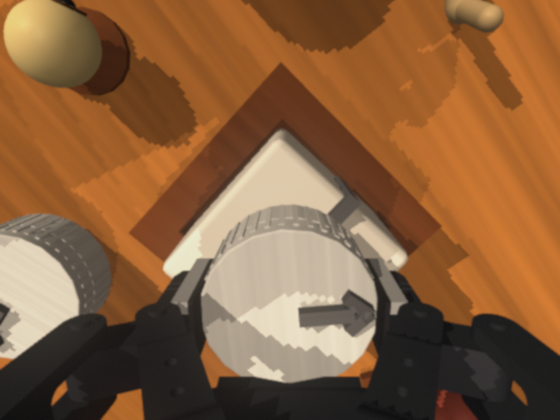

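```bash
python3 -m jog '[0.3,0,0,0,0,0,-8, 0.3,0,0,0,0,0,-8, 0.3,0,0,0,0,0,-8, 0.3,0,0,0,0,0,-8, 0.3,0,0,0,0,0,-8, 0.3,0,0,0,0,0,0]'
python3 - <<'E'
from h import *
o,p=wristpic();print(np.round(o["q"],3),o["wrist_torque"])
cv2.imwrite("pics/w4.png",p["image"])
E
```

```text
t: 6.4
tool_pos: [0.6086, 0.0468, 0.097]
tool_rot: [2.17, 2.268, 0.005]
contact_force: [-0.4, 3.0, 8.6]
opening: 0.0579
[-0.045  0.133  1.761  0.     1.244 -0.09 ] [0.52915767 0.03669931 0.17001531]
```

View pics/w4.png

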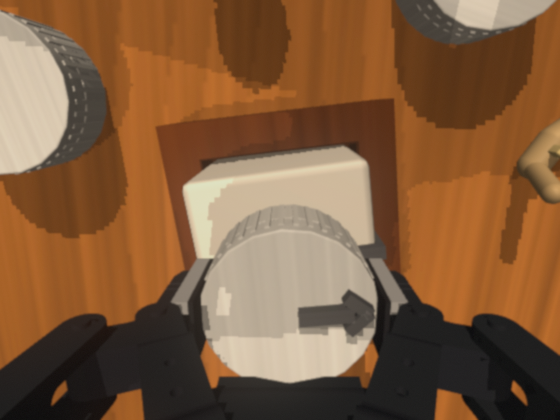

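```bash
python3 -m jog '[0.3,0,0,-0.003,0,0,0, 0.3,0,0,-0.003,0,0,0, 0.3,0,0,0,0,0,0]'
python3 - <<'E'
from h import *
o=ctrl.get_obs();print(o["contact_force"],o["wrist_torque"])
E
```

```text
t: 6.82
tool_pos: [0.6065, 0.0467, 0.0997]
tool_rot: [-2.171, -2.27, 0.0]
contact_force: [1.6, 3.7, -1.5]
opening: 0.0575
[ 1.55967492  3.69331077 -1.522787  ] [ 0.4000442  -0.31026984 -0.01160697]
```

The downward force matches the weight of the cap alone, so it is free. Lifting on.

```bash
python3 -m jog '[0.3,0,0,-0.004,0,0,0, 0.3,0,0,-0.006,0,0,0, 0.3,0,0,-0.008,0,0,0, 0.3,0,0,-0.008,0,0,0, 0.3,0,0,-0.008,0,0,0, 0.3,0,0,-0.002,0,0,0, 0.3,0,0,0,0,0,0, 0.3,0,0,0,0,0,0]'
python3 - <<'E'
from h import *
o,p=wristpic();print(o["contact_force"],o["wrist_torque"],np.abs(o["dq"]).max())
s=ctrl.get_image("scene");a=p["image"];b=cv2.resize(s["image"][140:320,180:360],(420,420),interpolation=3)
cv2.imwrite("pics/e.png",cv2.resize(np.hstack([a,b]),None,fx=.81,fy=.81))
t=ctrl.get_image("top")
for n,z in(("eye",.04),("kidney",.03),("jaw",.03),("nest",.04)):
    print(n,[(toworld(t,b["box"][:2],z).round(3),round(b["p"],2)) for b in ctrl.boxes_of(n,t)][:2])
E
```

```text
t: 7.82
tool_pos: [0.6065, 0.0465, 0.1358]
tool_rot: [-2.171, -2.27, 0.001]
contact_force: [0.1, 0.7, -1.4]
opening: 0.0576
[ 0.11069185  0.70440638 -1.39284476] [-0.05288442 -0.01108273 -0.00411126] 0.0033616585888182364
eye [(array([0.571, 0.193, 0.04 ]), 0.55)]
kidney [(array([0.607, 0.064, 0.03 ]), 0.41)]
jaw [(array([0.797, 0.083, 0.03 ]), 0.74), (array([0.57 , 0.194, 0.03 ]), 0.45)]
nest [(array([0.594, 0.038, 0.04 ]), 0.87), (array([0.565, 0.196, 0.04 ]), 0.29)]
```

View pics/e.png

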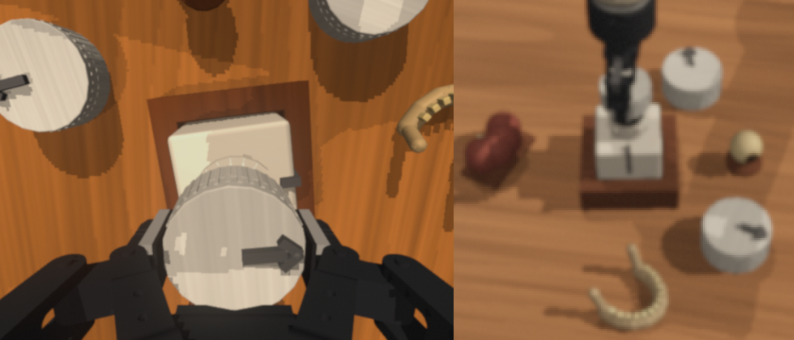

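```bash
python3 -c "
from station import ctrl
print(ctrl.finish_job())"
```

```text
the job is handed in; nothing more can be done
None
```

The jar is open, and the job was handed in at about 8 s on the robot's clock. The gripper holds the cap about 25 mm above the mouth's rim.

**What I did:** I gripped the small cap at 100 N and turned it about 77° anticlockwise, until its arrow was within about 10° of the mark. The gasket then pushed the cap up, and I lifted it straight off by about 39 mm.

**Last checks:**
- **Load:** the vertical force is about −1.4 N, which is roughly the cap's own weight. The sideways force is under 1 N and the wrist moment is near zero, so nothing else seems to be carrying the cap.
- **Jar and cap:** the pictures show the jar upright in its nest and the cap level and centred between the fingers.
- **Models:** all three look unmoved in the scene picture. The network's fixes on the eye and jaw agree with the first ones to about 10 mm or better.

**Checks that disagreed:**
- **Kidney:** the network's last top-view fix on the kidney landed at the jar, at low confidence (0.41). I relied on the scene picture for it instead.
- **Nest:** its last top-view fix was about 15 mm off the first. The nest is fixed, so I put that down to the arm partly hiding it.
- **Arrow angle:** my two estimates of the starting angle differed by about 8°, and either one leaves the arrow within the release range.

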